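# Lock up a row of stamping blocks in the press's type holder

### The job

Set the three brass stamping blocks on the type holder's bed in one straight row, each with its back flat against the rear ledge, and slide the jaw shut on them so that they stand side by side without gaps and the jaw stays bearing on the row against the sprung pad with a light nip of about 5 newtons. Go gently, never squeezing the row beyond about twice that, do not bang into the press, and leave the spare spacer and the key on the press's base where they lie.

Things in the scene. Friction and masses are not known exactly. Their poses are not given: they have to be found in the camera images.
- press: Green cast table press, its stamping head swung aside to the left; stands anywhere, turned up to 0.25 rad. Origin: centre of the base's underside; x to the rear (away from the robot at yaw 0), y left, z up. Base 270 (x) by 470 (y) by 30 mm. On it the type holder's flat steel bed: top at z = 45 mm, x -65 to 35, y -125 to 125 mm. Column 70 mm thick at x = 90, y = 185 mm.
- ledge (a point): Middle of the foot of the rear ledge's front face, at bed height (press x = 20, y = 0, z = 45 mm; same axes as the press). The ledge is a fixed straight steel bar along y, 22 mm tall, 250 mm long.
- rod (a point): Middle of the fixed foil rod, 20 mm thick, along y 130 mm above the bed (press x = -34, y = 0, z = 175 mm), on 22 mm posts at y = +-215 mm, with a foil roll outside the right one. A gripper pointing straight down over blocks or tab fouls it; one leaning back towards the robot by 30 to 45 degrees passes under it.
- stop (a point): Nominal foot of the fixed end stop at the bed's right end (press y = -82 mm); the stop itself is set up to 9 mm either way from here, differently each time. Its sprung steel pad, 34 mm wide, faces left; pad face at rest 30 mm left of the stop's centre, so press y -61 to -43 mm. The pad starts to give at 1 N, adds 1.5 N per mm, bottoms after 10 mm.
- jaw: Dark steel sliding jaw on the bed, left of the blocks. Axes as the press's; slides along y only, closing to the right (-y), up to 115 mm. Origin: centre of its underside, on the bed. Block 36 (x) by 24 (y) by 29 mm tall, clamping face at its y = -12 mm. Dry slide: takes about 9 N to move (some 2 N more pushing the row), stays where left and holds up to 9 N of the pad's push.
- jaw_tab (a point): Grip point on the jaw's handle, an upright tab in front of it: 14 (x) by 12 (y) mm, its top 50 mm above the bed; this point is on its axis 34 mm above the bed, at the jaw's x = -46, y = 0. A low bar (12 mm wide, 14 mm high) joins it to the jaw.
- block_narrow: Brass stamping block, the narrow one: 36 (x, front to back) by 14 (y) by 24 mm tall, raised ornament on top. Origin: centre of its underside. Stands on the bed between pad and jaw, its back some 4 to 12 mm in front of the ledge, a little skewed, in any order from left to right, with gaps. Back against the ledge its origin is at the press's x = 2 mm.
- block_middle: Brass stamping block, the middle one: 36 (x, front to back) by 18 (y) by 24 mm tall, raised ornament on top. Origin: centre of its underside. Stands on the bed between pad and jaw, its back some 4 to 12 mm in front of the ledge, a little skewed, in any order from left to right, with gaps. Back against the ledge its origin is at the press's x = 2 mm.
- block_wide: Brass stamping block, the wide one: 36 (x, front to back) by 22 (y) by 24 mm tall, raised ornament on top. Origin: centre of its underside. Stands on the bed between pad and jaw, its back some 4 to 12 mm in front of the ledge, a little skewed, in any order from left to right, with gaps. Back against the ledge its origin is at the press's x = 2 mm.
- spare_spacer: Bystander: small brass spacer 40 by 20 by 12 mm lying on the front right of the press base. Origin: its underside. Not to be disturbed.
- key: Bystander: T-shaped steel key 105 mm long, 10 mm thick, lying on the front left of the press base. Origin: its underside. Not to be disturbed.
Not all that is in view belongs to the job. What is shaped like the block_narrow but orange is not meant.

How it is judged:
By the outcome, as a careful person would: the job done as asked, in the order asked, and still so for the second after the job is handed in, with the robot touching nothing.
It also fails if it takes over 61 s, if anything falls off the work surface, if the arm or the gripper's body presses on something with over 40 N, if the wrist force passes 120 N, or if a joint passes its speed limit or range.

### The arm

A 6-joint arm with a two-finger parallel gripper is mounted at the origin on the work surface. World frame = base frame: x ahead of the robot, y to its left, z up, the work surface at z = 0. Lengths are in m, angles in rad, forces in N, time in s.
With the tool pointing down it reaches from about 0.325 to 0.775 m from the base axis. Payload 5.5 kg.
Tool frame: the origin (TCP) lies at the very end of the fingers, on their centre line; the grasp point (between the pads) lies 19 mm behind it; z points along the fingers, y is the line along which they close (so a half turn about z gives the same grasp; the last joint's range is limited). The gripper opens to 88 mm and grips with 3 to 60 N. Pads are 20 mm wide; open, the fingers measure 115 mm over their backs; the gripper's body (75 mm by 178 mm) begins 61 mm behind the grasp point.
Start: joints at [1.174, 0.091, 1.231, -0, 1.82, -0.057], TCP at [0.2, 0.566, 0.223] pointing down, gripper open.
Joint ranges: [-2.87, 2.87], [-0.86, 2.18], [0.17, 2.46], [-1.51, 4.65], [0.06, 2.69], [-2.65, 2.65]. Speed limits (rad/s): [2.57, 2.57, 3.01, 3.14, 3.14, 3.14].

### API

Orientations are given as a 3x3 rotation matrix whose columns are the frame's x, y, z axes.
In Python, from bench import readout, imaging, bot gives the robot as it stands. The module is installed in compiled form; this text tells all that it offers.
- The arm moves only by the tool carry_out, never from a script. Its argument "commands" is one flat list of numbers, 5 for each row, row after row: the shift along the world's x, y, z each as a share of 0.15 m, from -1 to 1, then the turn about the world's z as a share of 90 degrees, from -1 to 1, then the opening, from -1 (shut) to 1 (fully open). In form: [tx, ty, tz, spin, grip, tx, ty, tz, spin, grip, ...]. A call has 1 to 10 rows; each row is the pose to reach, as a shift and turn from the pose commanded when the call began; what a row does not reach only later rows make up. A row lasts 1/10 s, in which the tool goes at most 50 mm and 8.59 degrees, less where a joint would pass 70% of its speed; a pose out of reach is approached as far as the arm can. A call with a number of a shift or a turn outside -1 to 1 is refused whole. A call with a gripper value outside its range is refused whole. The fingers move at their own pace and stop on an object; "grip_force" is the grip in N (left out, the last holds). Time passes only in rows, so rows that repeat a pose let the fingers close. It gives the time, the measured TCP pose, the force, the opening and the grip force at its end, in the units of the state.
- readout.get_state(): the state, without advancing time (a new reading comes with each control period).
- imaging.camera(name): name is "scene" or "top"; returns the picture (400x640x3 uint8, red, green, blue); there is no depth.
- imaging.get_calibration(name): a dict with "camera_matrix" (3x3 intrinsics, pixels), "T" (4x4, takes a point from camera to world coordinates). Camera axes: x right, y up, looking along -z (the intrinsics and any distortion apply to the point x, -y, -z); pixel columns grow to the right and rows downward; lengths in m; the calibration is good to about 2 mm. A picture is of the moment at which its call begins. get_calibration takes no time and is no camera call.
- bot.close_job(): hands the job in; it is judged then, once.
The state is a dict: "time": time; "q": joint angles; "qvel": joint speeds; "joint_torque": joint torques, N m; "tool_pos": TCP position; "ee_rot": TCP orientation; "ft_force": force on the tool from outside, world axes, zero at the start; "torque": the same for the moment, N m; "opening": opening from 0.0 (shut) to 1.0 (fully open); "grasp_force": force on a finger pad.
Only numpy, scipy, OpenCV 4.12 (cv2) and the standard library are available. Lean on these libraries where they do the work, as an engineer would, in place of code of your own. Each camera call takes 0.05 s, during which the arm holds its last target. There are 200 camera calls.

## Working session

There is one attempt and no reset: what is moved stays moved. The work goes in short steps, Python scripts to look and compute and a tool call to move; the robot and the scene stay as the last step left them, time stands still between calls to the robot, and variables do not carry over. Pictures are saved under pics/ and viewed, at most 10 in all, crops included, and the job is handed in when it is done.

Besides the shell and the picture viewer there is one more tool, called after ">>>" by a JSON object that holds its "name" and its "arguments". carry_out: Moves the arm, as the interface text tells. Shift numbers are shares of 0.15 m and turn numbers shares of 90 degrees, none past 1 either way. Its arguments: {"type":"object","properties":{"commands":{"type":"array"},"grip_force":{"type":"number"}},"required":["commands"]}

```bash
mkdir -p pics; ls; python3 - <<'E'
from bench import readout, imaging, bot
import cv2,numpy as np
s=readout.get_state(); print({k:np.round(v,3).tolist() for k,v in s.items()})
for n in("scene","top"):
    im=imaging.camera(n); cv2.imwrite(f"pics/{n}0.png",im[:,:,::-1]); c=imaging.get_calibration(n); print(n,np.round(c["camera_matrix"],1).tolist(),np.round(c["T"],3).tolist(),[k for k in c])
E
```

```text
pics
{'time': 0.0, 'q': [1.174, 0.092, 1.232, -0.0, 1.82, -0.057], 'qvel': [-0.001, -0.0, -0.002, -0.0, -0.001, -0.0], 'joint_torque': [-0.001, -44.643, -40.646, 0.069, 0.029, -0.0], 'tool_pos': [0.2, 0.565, 0.222], 'ee_rot': [[-0.943, 0.333, -0.001], [0.333, 0.943, -0.002], [0.0, -0.002, -1.0]], 'ft_force': [0.247, 0.171, 0.983], 'torque': [-0.029, 0.027, -0.01], 'grasp_force': 0.0, 'opening': 0.997}
scene [[465.3, 0.0, 313.6], [0.0, 465.3, 199.7], [0.0, 0.0, 1.0]] [[-0.842, -0.455, 0.288, 0.777], [0.539, -0.702, 0.465, 0.317], [-0.009, 0.547, 0.837, 0.702], [0.0, 0.0, 0.0, 1.0]] ['camera_matrix', 'T']
top [[486.2, 0.0, 319.4], [0.0, 486.2, 198.4], [0.0, 0.0, 1.0]] [[0.015, 0.997, -0.074, 0.549], [-1.0, 0.016, 0.014, 0.007], [0.016, 0.074, 0.997, 0.883], [0.0, 0.0, 0.0, 1.0]] ['camera_matrix', 'T']
```

View pics/scene0.png

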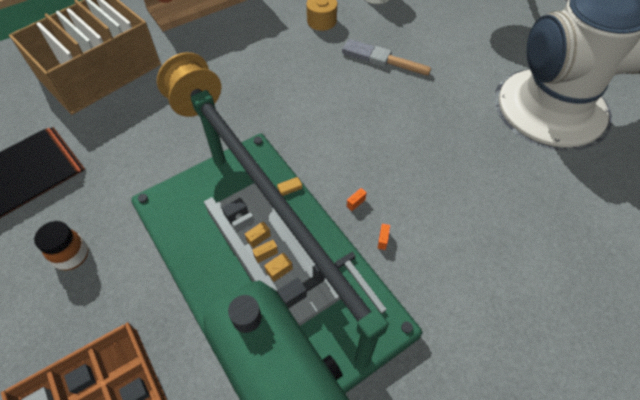

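View pics/top0.png

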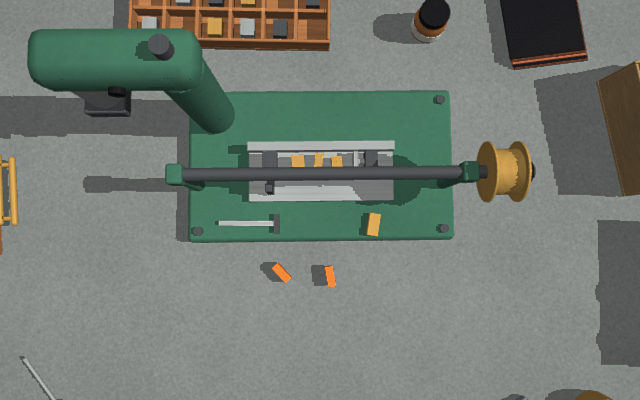

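>>> {"name": "carry_out", "arguments": {"commands": [0.1,0.28,0.3,0,1,0.2,0.56,0.5,0,1,0.33,0.94,0.6,0,1,0.33,0.94,0.6,0,1,0.33,0.94,0.6,0,1]}}

```text
time: 0.6
tool_pos: [0.251, 0.7104, 0.3062]
ee_rot: [[-0.943, 0.333, -0.002], [0.333, 0.943, -0.005], [0.0, -0.006, -1.0]]
ft_force: [0.5, 0.4, -2.0]
opening: 1.001
grasp_force: 0.0
```

>>> {"name": "carry_out", "arguments": {"commands": [0.1,0.28,0,0,1,0.2,0.56,0,0,1,0.33,0.94,0,0,1,0.33,0.94,0,0,1,0.33,0.94,0,0,1,0.33,0.94,0,0,1]}}

```text
time: 1.2
tool_pos: [0.2722, 0.7721, 0.2707]
ee_rot: [[-0.943, 0.333, 0.015], [0.333, 0.942, 0.042], [-0.0, 0.044, -0.999]]
ft_force: [0.3, -0.0, 0.5]
opening: 1.003
grasp_force: 0.0
```

```bash
python3 - <<'E'
from bench import readout
import numpy as np
s=readout.get_state(); print({k:np.round(s[k],3).tolist() for k in("time","q","tool_pos","ee_rot")})
E
```

```text
{'time': 1.2, 'q': [1.19, 0.841, 0.171, 0.002, 2.086, -0.041], 'tool_pos': [0.272, 0.772, 0.271], 'ee_rot': [[-0.943, 0.333, 0.015], [0.333, 0.942, 0.042], [-0.0, 0.044, -0.999]]}
```

>>> {"name": "carry_out", "arguments": {"commands": [0,0,0,0,1,0,0,0,0,1,0,0,0,0,1]}}

```text
time: 1.5
tool_pos: [0.2725, 0.7724, 0.2695]
ee_rot: [[-0.943, 0.333, 0.014], [0.333, 0.942, 0.041], [-0.0, 0.043, -0.999]]
ft_force: [0.5, 0.4, -0.1]
opening: 0.998
grasp_force: 0.0
```

>>> {"name": "carry_out", "arguments": {"commands": [-0.2,-0.56,0,0,1,-0.33,-0.94,0,0,1,-0.33,-0.94,0,0,1,-0.33,-0.94,0,0,1]}}

```text
time: 1.9
tool_pos: [0.2223, 0.6297, 0.2682]
ee_rot: [[-0.943, 0.333, 0.014], [0.333, 0.942, 0.04], [-0.0, 0.042, -0.999]]
ft_force: [-0.2, -0.7, 1.3]
opening: 1.0
grasp_force: 0.0
```

>>> {"name": "carry_out", "arguments": {"commands": [0.06,0.2,0,0.1,1,0.1,0.4,0,0.2,1,0.2,0.6,0,0.3,1,0.2,0.6,0,0.4,1,0.2,0.6,0,0.5,1,0.2,0.6,0,0.6,1,0.2,0.6,0,0.7,1,0.2,0.6,0,0.8,1,0.2,0.6,0,0.9,1,0.2,0.6,0,0.95,1]}}

```text
time: 2.9
tool_pos: [0.2531, 0.7215, 0.2684]
ee_rot: [[-0.401, -0.915, -0.038], [-0.916, 0.4, 0.017], [-0.001, 0.041, -0.999]]
ft_force: [0.4, 0.6, -0.1]
opening: 1.001
grasp_force: 0.0
```

>>> {"name": "carry_out", "arguments": {"commands": [0.33,0.94,0,0.1,1,0.33,0.94,0,0.2,1,0.33,0.94,0,0.3,1,0.33,0.94,0,0.38,1,0.33,0.94,0,0.38,1,0.33,0.94,0,0.38,1]}}

```text
time: 3.5
tool_pos: [0.2749, 0.7875, 0.2269]
ee_rot: [[0.177, -0.984, -0.027], [-0.984, -0.178, 0.032], [-0.036, 0.021, -0.999]]
ft_force: [-0.0, 0.4, -0.3]
opening: 0.996
grasp_force: 0.0
```

>>> {"name": "carry_out", "arguments": {"commands": [0.33,0.94,0.5,0,1,0.33,0.94,0.5,0,1,0.33,0.94,0.5,0,1,0.33,0.94,0.5,0,1,0.33,0.94,0.5,0,1,0.33,0.94,0.5,0,1]}}

```text
time: 4.1
tool_pos: [0.2779, 0.8004, 0.2319]
ee_rot: [[0.175, -0.984, -0.013], [-0.982, -0.176, 0.073], [-0.074, -0.0, -0.997]]
ft_force: [0.1, 0.7, 0.2]
opening: 0.997
grasp_force: 0.0
```

>>> {"name": "carry_out", "arguments": {"commands": [0,0,0,-0.1,1,0,0,0,-0.2,1,0,0,0,-0.32,1,0,0,0,-0.32,1,0.33,0.94,1,-0.32,1,0.33,0.94,1,-0.32,1,0.33,0.94,1,-0.32,1,0.33,0.94,1,-0.32,1,0.33,0.94,1,-0.32,1,0.33,0.94,1,-0.32,1]}}

```text
time: 5.1
tool_pos: [0.2758, 0.7932, 0.2799]
ee_rot: [[-0.318, -0.947, 0.038], [-0.941, 0.32, 0.11], [-0.116, -0.001, -0.993]]
ft_force: [0.1, 0.4, -0.1]
opening: 1.0
grasp_force: 0.0
```

>>> {"name": "carry_out", "arguments": {"commands": [0.33,0.94,0.6,0,1,0.33,0.94,0.6,0,1,0.33,0.94,0.6,0,1,0.33,0.94,0.6,0,1,0.33,0.94,0.6,0,1,0.33,0.94,0.6,0,1,0.33,0.94,0.6,0,1]}}

```text
time: 5.8
tool_pos: [0.2802, 0.8047, 0.2865]
ee_rot: [[-0.316, -0.947, 0.052], [-0.935, 0.32, 0.15], [-0.159, -0.001, -0.987]]
ft_force: [-0.8, 0.4, 0.7]
opening: 1.002
grasp_force: 0.0
```

>>> {"name": "carry_out", "arguments": {"commands": [0.33,0.94,0.5,0,1,0.33,0.94,0.5,0,1,0.33,0.94,0.5,0,1]}}

```text
time: 6.1
tool_pos: [0.2859, 0.8203, 0.2866]
ee_rot: [[-0.313, -0.947, 0.066], [-0.928, 0.32, 0.191], [-0.202, -0.002, -0.979]]
ft_force: [-0.0, -0.6, -0.4]
opening: 0.999
grasp_force: 0.0
```

>>> {"name": "carry_out", "arguments": {"commands": [0.36,1,0,0,1,0.36,1,0,0,1,0.36,1,0,0,1]}}

```text
time: 6.4
tool_pos: [0.2999, 0.8573, 0.2421]
ee_rot: [[-0.31, -0.947, 0.079], [-0.92, 0.32, 0.227], [-0.24, -0.002, -0.971]]
ft_force: [-1.0, 0.9, -1.4]
opening: 0.999
grasp_force: 0.0
```

>>> {"name": "carry_out", "arguments": {"commands": [0.36,1,1,0,1,0.36,1,1,0,1,0.36,1,1,0,1]}}

```text
time: 6.7
tool_pos: [0.3, 0.8553, 0.283]
ee_rot: [[-0.306, -0.947, 0.096], [-0.907, 0.32, 0.275], [-0.291, -0.003, -0.957]]
ft_force: [-0.0, 0.0, -0.1]
opening: 1.001
grasp_force: 0.0
```

>>> {"name": "carry_out", "arguments": {"commands": [0.36,1,0.8,0,1,0.36,1,0.8,0,1,0.36,1,0.8,0,1]}}

```text
time: 7.0
tool_pos: [0.303, 0.8618, 0.3006]
ee_rot: [[-0.301, -0.947, 0.109], [-0.894, 0.32, 0.314], [-0.332, -0.003, -0.943]]
ft_force: [0.6, -0.1, -0.2]
opening: 0.995
grasp_force: 0.0
```

>>> {"name": "carry_out", "arguments": {"commands": [0.36,1,0.8,0,1,0.36,1,0.8,0,1,0.36,1,0.8,0,1]}}

```text
time: 7.3
tool_pos: [0.3061, 0.8687, 0.3174]
ee_rot: [[-0.296, -0.947, 0.123], [-0.879, 0.321, 0.353], [-0.374, -0.004, -0.928]]
ft_force: [-1.0, 0.1, -0.4]
opening: 0.998
grasp_force: 0.0
```

>>> {"name": "carry_out", "arguments": {"commands": [0.36,1,0.8,0,1,0.36,1,0.8,0,1,0.36,1,0.8,0,1]}}

```text
time: 7.6
tool_pos: [0.3093, 0.8761, 0.3341]
ee_rot: [[-0.29, -0.947, 0.137], [-0.862, 0.321, 0.392], [-0.415, -0.004, -0.91]]
ft_force: [0.1, -0.3, 0.5]
opening: 0.999
grasp_force: 0.0
```

>>> {"name": "carry_out", "arguments": {"commands": [0.36,1,0.8,0,1,0.36,1,0.8,0,1,0.36,1,0.8,0,1]}}

```text
time: 7.9
tool_pos: [0.3126, 0.8842, 0.3497]
ee_rot: [[-0.284, -0.947, 0.151], [-0.843, 0.321, 0.431], [-0.456, -0.005, -0.89]]
ft_force: [-0.6, -0.0, 0.1]
opening: 0.999
grasp_force: 0.0
```

>>> {"name": "carry_out", "arguments": {"commands": [0.36,1,0.8,0,1,0.36,1,0.8,0,1,0.36,1,0.8,0,1]}}

```text
time: 8.2
tool_pos: [0.316, 0.8925, 0.3644]
ee_rot: [[-0.277, -0.947, 0.164], [-0.823, 0.321, 0.468], [-0.496, -0.005, -0.869]]
ft_force: [-0.4, -0.9, 0.7]
opening: 0.997
grasp_force: 0.0
```

```bash
cat > h.py <<'E'
import numpy as np,cv2
from bench import readout, imaging
def proj(name,P):
    c=imaging.get_calibration(name);K=c["camera_matrix"];T=c["T"]
    p=(np.atleast_2d(P)-T[:3,3])@T[:3,:3]; p=p*[1,-1,-1]; q=p@K.T; return q[:,:2]/q[:,2:]
def ray(name,uv):
    c=imaging.get_calibration(name);K=c["camera_matrix"];T=c["T"]
    uv=np.atleast_2d(np.float64(uv)); d=np.c_[uv,np.ones(len(uv))]@np.linalg.inv(K).T
    return T[:3,3],(d*[1,-1,-1])@T[:3,:3].T
def onz(name,uv,z):
    o,d=ray(name,uv); return o+d*((z-o[2])/d[:,2:])
def tri(uvs,uvt):
    o1,d1=ray("scene",uvs);o2,d2=ray("top",uvt);d1=d1[0]/np.linalg.norm(d1);d2=d2[0]/np.linalg.norm(d2)
    s=np.linalg.lstsq(np.c_[d1,-d2],o2-o1,rcond=None)[0];a=o1+s[0]*d1;b=o2+s[1]*d2
    return (a+b)/2,np.linalg.norm(a-b)
E
python3 - <<'E'
import cv2
a=cv2.imread('pics/scene0.png'); cv2.imwrite('pics/scene0c.png',cv2.resize(a[120:340,180:420],None,fx=3,fy=2.7,interpolation=cv2.INTER_CUBIC))
b=cv2.imread('pics/top0.png'); cv2.imwrite('pics/top0c.png',cv2.resize(b[130:245,220:420],None,fx=4,fy=4,interpolation=cv2.INTER_CUBIC))
E
```

```text
(no output)
```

View pics/scene0c.png

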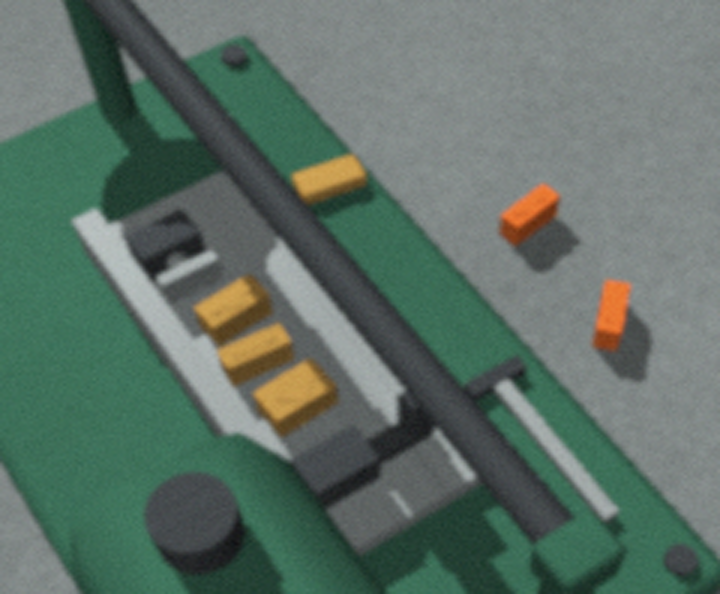

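View pics/top0c.png

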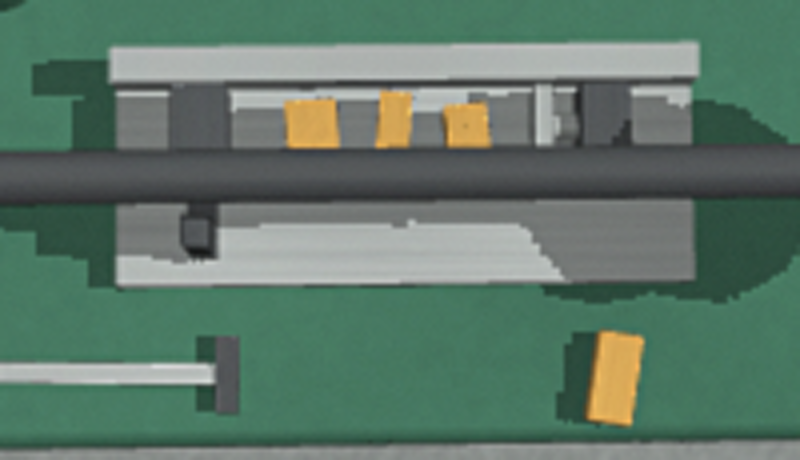

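>>> {"name": "carry_out", "arguments": {"commands": [0.36,1,0.7,0,1,0.36,1,0.7,0,1,0.36,1,0.7,0,1]}}

```text
time: 8.5
tool_pos: [0.321, 0.9051, 0.3724]
ee_rot: [[-0.269, -0.947, 0.177], [-0.801, 0.322, 0.504], [-0.534, -0.006, -0.845]]
ft_force: [-0.4, -0.7, 0.7]
opening: 1.0
grasp_force: 0.0
```

>>> {"name": "carry_out", "arguments": {"commands": [0.36,1,0.7,0,1,0.36,1,0.7,0,1,0.36,1,0.7,0,1]}}

```text
time: 8.8
tool_pos: [0.3258, 0.9177, 0.3811]
ee_rot: [[-0.261, -0.947, 0.189], [-0.777, 0.322, 0.54], [-0.572, -0.006, -0.82]]
ft_force: [-0.6, -0.0, -0.7]
opening: 0.995
grasp_force: 0.0
```

>>> {"name": "carry_out", "arguments": {"commands": [0.36,1,0.7,0,1,0.36,1,0.7,0,1,0.36,1,0.7,0,1]}}

```text
time: 9.1
tool_pos: [0.3305, 0.9301, 0.3901]
ee_rot: [[-0.252, -0.947, 0.202], [-0.752, 0.323, 0.575], [-0.61, -0.007, -0.793]]
ft_force: [0.8, -0.8, -0.4]
opening: 0.999
grasp_force: 0.0
```

```bash
python3 - <<'E'
from h import *
S=cv2.imread('pics/scene0.png');T=cv2.imread('pics/top0.png')
f=lambda cx,cy:(220+cx/4-.375,130+cy/4-.375)
g=lambda cx,cy:(180+cx/3-.33,120+cy/2.7-.31)
print('ledge corner RF',tri(g(100,210),f(699,78)),'RR',tri(g(72,222),f(698,43)))
L=onz('top',[f(110,82),f(699,78),f(110,48),f(698,43)],.067);print('ledge z67',np.round(L,4).tolist())
print('tab top',tri(g(412,400),f(201,231)))
hsv=cv2.cvtColor(T,cv2.COLOR_BGR2HSV)
m=cv2.inRange(hsv,(50,60,30),(85,255,255));
# base: rect from robust edges of green mask
rows=[];
ys,xs=np.nonzero(m)
fr=[(u,ys[xs==u].max()+.5) for u in range(215,430,5)]
print('base front line z30',np.round(np.polyfit(*onz('top',fr,.03)[:,[1,0]].T,1),4))
rt=[(xs[(ys==v)&(xs<470)].max()+.5,v) for v in list(range(110,150,5))+list(range(190,230,5))]
print('base right y@',np.round(np.polyfit(*onz('top',rt,.03)[:,:2].T,1),4))
h2=cv2.cvtColor(S,cv2.COLOR_BGR2HSV)
m2=cv2.inRange(h2,(12,90,60),(28,255,255)); 
roi=np.zeros_like(m2);roi[210:285,240:295]=1;m2*=roi
n,lab,st,ce=cv2.connectedComponentsWithStats(m2)
for i in range(1,n):
    if st[i,4]<40: continue
    v=h2[...,2][lab==i]; print(st[i],ce[i],np.percentile(v,[10,30,50,70,90]))
    th=np.percentile(v,90)*.86
    q=np.argwhere((lab==i)&(h2[...,2]>th))[:,::-1]
    w=onz('scene',q,.069)[:,:2].astype(np.float32)
    r=cv2.minAreaRect(w*1000);print('  top rect mm',np.round(r[0],1),np.round(r[1],1),round(r[2],1),len(q))
m3=cv2.inRange(hsv,(12,90,60),(28,255,255));n,lab,st,ce=cv2.connectedComponentsWithStats(m3)
for i in range(1,n):
    x,y,w,h,a=st[i]
    if 250<x<400 and 140<y<240 and a>20: print('top',st[i],np.round(onz('top',[(x-.5,y-.5),(x+w-.5,y-.5)],.069)*1000,1).tolist())
E
```

```text
ledge corner RF (array([ 0.69527641, -0.13052466,  0.06604898]), np.float64(0.0024542926550379586)) RR (array([ 0.71117266, -0.13055987,  0.06577406]), np.float64(0.0006813735002034911))
ledge z67 [[0.69, 0.1187, 0.067], [0.6962, -0.131, 0.067], [0.7046, 0.1191, 0.067], [0.7112, -0.1305, 0.067]]
tab top (array([0.62496636, 0.07725362, 0.08829475]), np.float64(0.0009270011886867339))
base front line z30 [-0.0279  0.5393]
base right y@ [ 0.0276 -0.2575]
[245 222  33  40 744] [260.8844086  241.68682796] [ 88.   98.  154.5 189.  200.7]
  top rect mm [669.7 -19.2] [47.5 34.9] 89.9 326
[264 253  28  28 475] [278.07789474 266.39789474] [ 90.  115.2 180.  196.  200. ]
  top rect mm [667.5  32.1] [30.6 20.3] 4.0 250
top [314 153   9  14 117] [[687.6, 6.4, 69.0], [687.9, -8.8, 69.0]]
top [291 155  14  12 158] [[683.5, 45.2, 69.0], [683.9, 21.5, 69.0]]
top [331 155  12  12 125] [[684.7, -22.4, 69.0], [685.1, -42.7, 69.0]]
top [366 213  15  24 275] [[587.5, -82.5, 69.0], [587.9, -107.7, 69.0]]
```

>>> {"name": "carry_out", "arguments": {"commands": [0.05,-0.3,-0.1,-0.03,0,0.1,-0.6,-0.2,-0.06,-1,0.15,-0.85,-0.2,-0.1,-1,0.2,-1,-0.2,-0.13,-1], "grip_force": 10}}

```text
time: 9.5
tool_pos: [0.3597, 0.7781, 0.3576]
ee_rot: [[-0.401, -0.861, 0.314], [-0.686, 0.509, 0.52], [-0.607, -0.007, -0.794]]
ft_force: [1.0, 0.3, 1.0]
opening: 0.674
grasp_force: 0.0
```

>>> {"name": "carry_out", "arguments": {"commands": [0.05,-0.3,-0.1,-0.03,-1,0.1,-0.6,-0.2,-0.06,-1,0.15,-0.85,-0.2,-0.1,-1,0.2,-1,-0.2,-0.13,-1]}}

```text
time: 9.9
tool_pos: [0.3907, 0.6273, 0.3302]
ee_rot: [[-0.531, -0.738, 0.415], [-0.588, 0.674, 0.446], [-0.609, -0.007, -0.793]]
ft_force: [-0.1, -0.0, 0.2]
opening: 0.31
grasp_force: 0.0
```

>>> {"name": "carry_out", "arguments": {"commands": [0.05,-0.3,-0.1,-0.03,-1,0.1,-0.6,-0.2,-0.06,-1,0.15,-0.85,-0.2,-0.1,-1,0.2,-1,-0.2,-0.13,-1]}}

```text
time: 10.3
tool_pos: [0.4206, 0.4776, 0.3001]
ee_rot: [[-0.64, -0.586, 0.498], [-0.468, 0.81, 0.352], [-0.61, -0.008, -0.793]]
ft_force: [0.1, 0.0, 0.6]
opening: 0.004
grasp_force: 0.0
```

>>> {"name": "carry_out", "arguments": {"commands": [0.05,-0.3,-0.1,-0.03,-1,0.1,-0.6,-0.2,-0.06,-1,0.15,-0.85,-0.2,-0.1,-1,0.2,-1,-0.2,-0.13,-1]}}

```text
time: 10.7
tool_pos: [0.4504, 0.3277, 0.2701]
ee_rot: [[-0.721, -0.409, 0.559], [-0.329, 0.912, 0.244], [-0.61, -0.008, -0.792]]
ft_force: [0.3, 0.5, 1.2]
opening: 0.002
grasp_force: 0.0
```

>>> {"name": "carry_out", "arguments": {"commands": [0.05,-0.3,-0.1,-0.03,-1,0.1,-0.6,-0.2,-0.06,-1,0.15,-0.85,-0.2,-0.1,-1,0.2,-1,-0.2,-0.13,-1]}}

```text
time: 11.1
tool_pos: [0.4803, 0.1777, 0.24]
ee_rot: [[-0.773, -0.215, 0.597], [-0.175, 0.977, 0.125], [-0.61, -0.008, -0.792]]
ft_force: [0.2, -0.3, 0.9]
opening: 0.002
grasp_force: 0.0
```

>>> {"name": "carry_out", "arguments": {"commands": [0.05,-0.3,-0.1,-0.03,-1,0.1,-0.6,-0.2,-0.06,-1,0.15,-0.85,-0.2,-0.1,-1,0.2,-1,-0.2,-0.12,-1,0.2,-1,-0.2,-0.12,-1]}}

```text
time: 11.6
tool_pos: [0.5106, 0.0279, 0.2101]
ee_rot: [[-0.792, -0.028, 0.61], [-0.027, 1.0, 0.011], [-0.61, -0.008, -0.793]]
ft_force: [0.3, -0.2, 0.7]
opening: 0.004
grasp_force: 0.0
```

>>> {"name": "carry_out", "arguments": {"commands": [0.2,0.01,-0.26,0,-1,0.4,0.02,-0.52,0,-1,0.6,0.03,-0.78,0,-1,0.76,0.03,-0.98,0,-1,0.76,0.03,-0.98,0,-1]}}

```text
time: 12.1
tool_pos: [0.622, 0.0362, 0.0541]
ee_rot: [[-0.8, -0.035, 0.599], [-0.031, 0.999, 0.016], [-0.599, -0.006, -0.801]]
ft_force: [-0.5, 0.5, -1.4]
opening: 0.01
grasp_force: 0.0
```

```bash
python3 - <<'E'
from h import *
s=readout.get_state(); print(np.round(s["tool_pos"],4),s["ft_force"])
a=imaging.camera('scene')[:,:,::-1];b=imaging.camera('top')[:,:,::-1]
cv2.imwrite('pics/s1.png',np.vstack([cv2.resize(a[150:320,200:420],None,fx=3.6,fy=1.9*1.0,interpolation=cv2.INTER_CUBIC)[:320],cv2.resize(b[135:215,240:400],(792,270),interpolation=cv2.INTER_CUBIC)]))
E
```

```text
[0.622  0.0362 0.0541] [-0.53081728  0.45899352 -1.43470341]
```

View pics/s1.png

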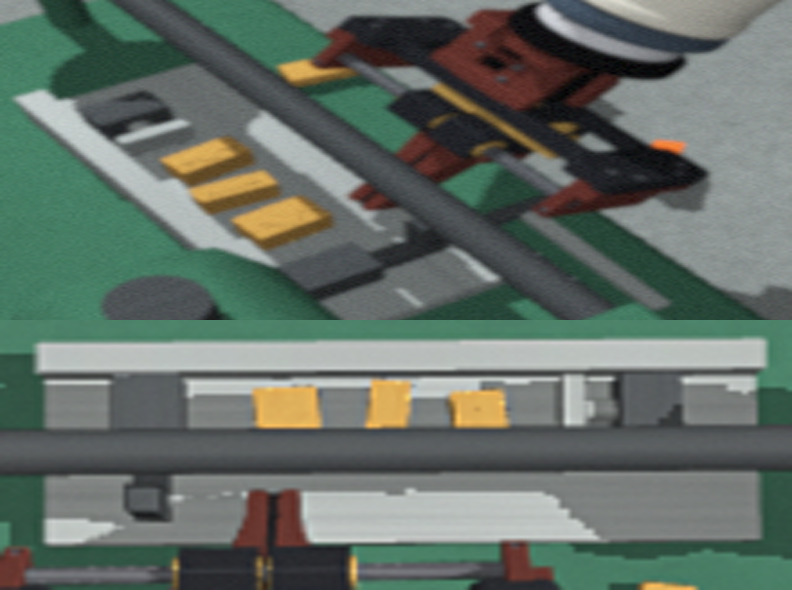

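>>> {"name": "carry_out", "arguments": {"commands": [0,0,0,0,-1,0,0,0,0,-1]}}

```text
time: 12.4
tool_pos: [0.6254, 0.0352, 0.0671]
ee_rot: [[-0.788, -0.033, 0.614], [-0.031, 0.999, 0.015], [-0.614, -0.007, -0.789]]
ft_force: [0.3, 0.5, 0.7]
opening: 0.003
grasp_force: 0.0
```

>>> {"name": "carry_out", "arguments": {"commands": [0.01,0,-0.02,0,-1,0.02,-0.01,-0.04,0,-1,0.03,-0.01,-0.05,0,-1,0.04,-0.01,-0.06,0,-1,0.04,-0.01,-0.06,0,-1,0.04,-0.01,-0.06,0,-1]}}

```text
time: 13.0
tool_pos: [0.6306, 0.0333, 0.0541]
ee_rot: [[-0.792, -0.033, 0.61], [-0.03, 0.999, 0.014], [-0.61, -0.007, -0.792]]
ft_force: [0.7, -0.9, -0.1]
opening: 0.006
grasp_force: 0.0
```

>>> {"name": "carry_out", "arguments": {"commands": [0.015,0,0.01,0,-1,0.03,0,0.01,0,-1,0.045,0,0.01,0,-1,0.06,0,0.01,0,-1,0.075,0,0.01,0,-1,0.09,0,0.01,0,-1,0.105,0,0.01,0,-1,0.105,0,0.01,0,-1]}}

```text
time: 13.8
tool_pos: [0.6466, 0.0333, 0.0558]
ee_rot: [[-0.792, -0.033, 0.61], [-0.03, 0.999, 0.014], [-0.61, -0.007, -0.792]]
ft_force: [-0.8, 0.3, 0.4]
opening: 0.004
grasp_force: 0.5
```

>>> {"name": "carry_out", "arguments": {"commands": [0.01,0,0,0,-1,0.02,0,0,0,-1,0.02,0,0,0,-1]}}

```text
time: 14.1
tool_pos: [0.6477, 0.0334, 0.0556]
ee_rot: [[-0.794, -0.033, 0.607], [-0.031, 0.999, 0.014], [-0.607, -0.007, -0.795]]
ft_force: [-25.6, -0.5, 13.5]
opening: 0.004
grasp_force: 12.8
```

>>> {"name": "carry_out", "arguments": {"commands": [-0.06,0,0,0,-1,-0.12,0,0,0,-1,-0.12,-0.06,0,0,-1,-0.12,-0.13,0,0,-1,-0.12,-0.19,0,0,-1,-0.12,-0.23,0,0,-1,-0.12,-0.23,0,0,-1,-0.09,-0.23,0,0,-1,-0.06,-0.23,0,0,-1,-0.04,-0.23,0,0,-1]}}

```text
time: 15.1
tool_pos: [0.6438, -0.0008, 0.0558]
ee_rot: [[-0.792, -0.033, 0.61], [-0.031, 0.999, 0.015], [-0.61, -0.007, -0.792]]
ft_force: [-0.8, 0.1, -0.3]
opening: 0.007
grasp_force: 0.4
```

>>> {"name": "carry_out", "arguments": {"commands": [0.01,0,0,0,-1,0.02,0,0,0,-1,0.03,0,0,0,-1,0.037,0,0,0,-1,0.037,0,0,0,-1]}}

```text
time: 15.6
tool_pos: [0.6482, -0.0011, 0.0556]
ee_rot: [[-0.793, -0.033, 0.608], [-0.031, 0.999, 0.014], [-0.608, -0.007, -0.794]]
ft_force: [-10.8, -0.7, 5.7]
opening: 0.011
grasp_force: 5.7
```

>>> {"name": "carry_out", "arguments": {"commands": [-0.06,0,0,0,-1,-0.13,0,0,0,-1,-0.13,-0.06,0,0,-1,-0.13,-0.13,0,0,-1,-0.13,-0.18,0,0,-1,-0.13,-0.21,0,0,-1,-0.13,-0.21,0,0,-1,-0.09,-0.21,0,0,-1,-0.06,-0.21,0,0,-1,-0.04,-0.21,0,0,-1]}}

```text
time: 16.6
tool_pos: [0.6434, -0.0323, 0.0557]
ee_rot: [[-0.792, -0.033, 0.61], [-0.031, 0.999, 0.015], [-0.61, -0.007, -0.792]]
ft_force: [-0.5, 1.1, 1.1]
opening: 0.004
grasp_force: 0.5
```

>>> {"name": "carry_out", "arguments": {"commands": [0.01,0,0,0,-1,0.02,0,0,0,-1,0.03,0,0,0,-1,0.041,0,0,0,-1,0.041,0,0,0,-1]}}

```text
time: 17.1
tool_pos: [0.6488, -0.0325, 0.0556]
ee_rot: [[-0.792, -0.033, 0.609], [-0.03, 0.999, 0.015], [-0.609, -0.007, -0.793]]
ft_force: [-7.0, 0.3, 3.5]
opening: 0.001
grasp_force: 3.0
```

>>> {"name": "carry_out", "arguments": {"commands": [-0.06,0,0,0,-1,-0.15,0,0.15,0,-1,-0.27,0,0.32,0,-0.2,-0.39,0.1,0.48,0,-0.2,-0.39,0.28,0.48,0,-0.2,-0.39,0.46,0.48,0,-0.2,-0.39,0.62,0.48,0,-0.2,-0.39,0.73,0.48,0,-0.2,-0.39,0.73,0.48,0,-0.2,-0.39,0.73,0.48,0,-0.2], "grip_force": 25}}

```text
time: 18.1
tool_pos: [0.5903, 0.0769, 0.1278]
ee_rot: [[-0.792, -0.034, 0.61], [-0.031, 0.999, 0.015], [-0.61, -0.007, -0.792]]
ft_force: [-0.3, 0.4, -0.4]
opening: 0.401
grasp_force: 0.0
```

```bash
python3 - <<'E'
from h import *
b=imaging.camera('top')[:,:,::-1]; cv2.imwrite('pics/t2.png',cv2.resize(b[135:245,240:400],(800,550),interpolation=cv2.INTER_CUBIC))
a=imaging.camera('scene')[:,:,::-1];cv2.imwrite('pics/s2raw.png',a);cv2.imwrite('pics/t2raw.png',b)
# tab top corners in t0 at height .095
f=lambda cx,cy:(220+cx/4-.375,130+cy/4-.375)
print(np.round(onz('top',[f(183,217),f(216,217),f(183,248),f(210,248)],.095)*1000,1).tolist(), 'pad',np.round(onz('top',[f(536,110),f(552,110)],.065)*1000,1).tolist(),'jaw',np.round(onz('top',[f(168,120),f(229,120)],.074)*1000,1).tolist())
E
```

```text
[[630.3, 83.8, 95.0], [630.5, 70.4, 95.0], [617.6, 83.5, 95.0], [617.8, 72.6, 95.0]] pad [[681.6, -62.0, 65.0], [681.7, -68.8, 65.0]] jaw [[673.2, 93.1, 74.0], [673.6, 67.6, 74.0]]
```

View pics/t2.png

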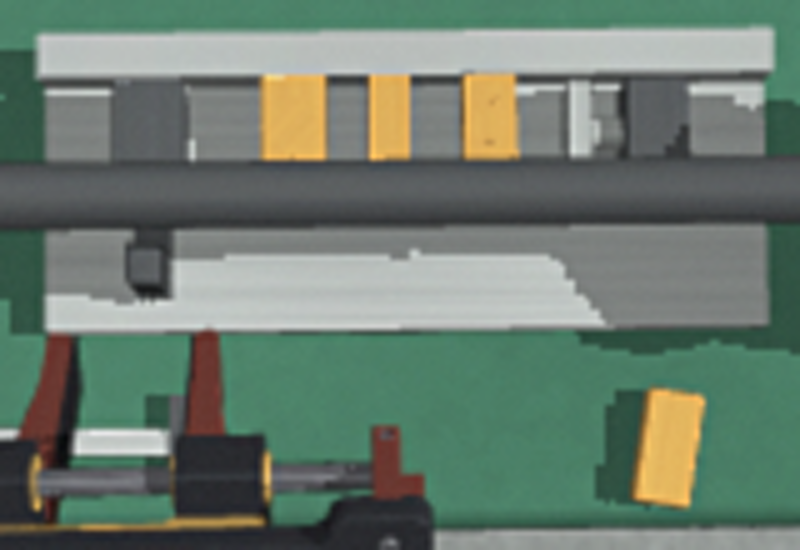

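>>> {"name": "carry_out", "arguments": {"commands": [0.08,0,-0.1,0,-0.2,0.16,0,-0.2,0,-0.2,0.24,0,-0.32,0,-0.2,0.32,0,-0.42,0,-0.2,0.32,0,-0.42,0,-0.2,0.32,0,-0.42,0,-0.2]}}

```text
time: 18.8
tool_pos: [0.6383, 0.0759, 0.0645]
ee_rot: [[-0.792, -0.032, 0.609], [-0.029, 0.999, 0.014], [-0.609, -0.007, -0.793]]
ft_force: [0.1, -0.5, -0.7]
opening: 0.395
grasp_force: 0.0
```

>>> {"name": "carry_out", "arguments": {"commands": [0,0,0,0,-1,0,0,0,0,-1,0,0,0,0,-1,0,0,0,0,-1,0,0,0,0,-1]}}

```text
time: 19.3
tool_pos: [0.6388, 0.0782, 0.0662]
ee_rot: [[-0.79, -0.034, 0.612], [-0.03, 0.999, 0.017], [-0.612, -0.005, -0.791]]
ft_force: [-2.2, 5.4, 2.7]
opening: 0.137
grasp_force: 25.0
```

>>> {"name": "carry_out", "arguments": {"commands": [0,-0.02,0,0,-1,0.001,-0.04,0,0,-1,0.002,-0.065,0,0,-1,0.002,-0.09,0,0,-1,0.003,-0.115,0,0,-1,0.003,-0.14,0,0,-1,0.004,-0.16,0,0,-1,0.004,-0.18,0,0,-1,0.005,-0.2,0,0,-1,0.005,-0.2,0,0,-1]}}

```text
time: 20.3
tool_pos: [0.6395, 0.049, 0.0662]
ee_rot: [[-0.79, -0.034, 0.612], [-0.029, 0.999, 0.018], [-0.612, -0.003, -0.791]]
ft_force: [-2.9, 9.3, 3.2]
opening: 0.132
grasp_force: 25.0
```

>>> {"name": "carry_out", "arguments": {"commands": [0,-0.02,0,0,-1,0.001,-0.04,0,0,-1,0.002,-0.06,0,0,-1,0.002,-0.08,0,0,-1,0.003,-0.1,0,0,-1,0.003,-0.12,0,0,-1,0.004,-0.14,0,0,-1,0.004,-0.16,0,0,-1,0.005,-0.18,0,0,-1,0.005,-0.18,0,0,-1]}}

```text
time: 21.3
tool_pos: [0.6402, 0.0223, 0.0662]
ee_rot: [[-0.791, -0.035, 0.611], [-0.029, 0.999, 0.019], [-0.612, -0.003, -0.791]]
ft_force: [-3.7, 8.8, 3.3]
opening: 0.138
grasp_force: 25.0
```

```bash
python3 - <<'E'
from h import *
s=readout.get_state(); print(np.round(s["tool_pos"],4),np.round(s["ft_force"],1))
b=imaging.camera('top')[:,:,::-1];a=imaging.camera('scene')[:,:,::-1]
cv2.imwrite('pics/t3.png',np.vstack([cv2.resize(b[140:215,260:380],(720,350),interpolation=cv2.INTER_CUBIC),cv2.resize(a[170:290,200:400],(720,250),interpolation=cv2.INTER_CUBIC)]))
E
```

```text
[0.6402 0.0223 0.0662] [-3.7  8.8  3.3]
```

View pics/t3.png

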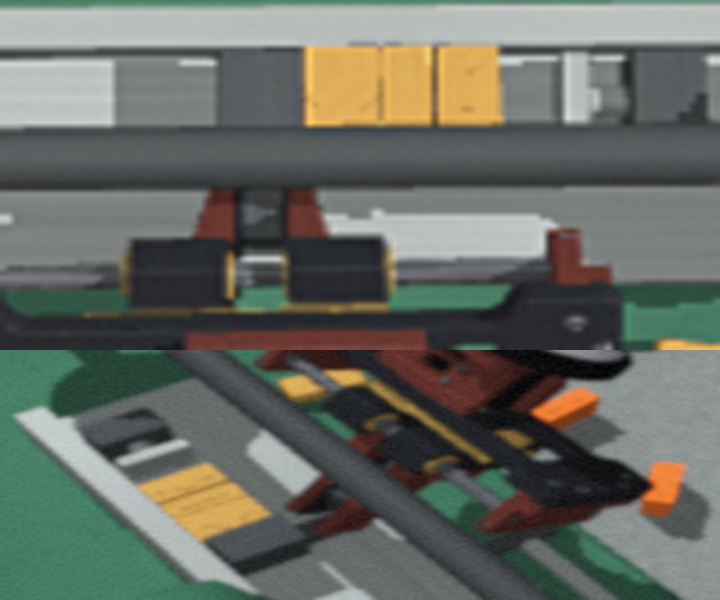

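>>> {"name": "carry_out", "arguments": {"commands": [0,-0.015,0,0,-1,0.001,-0.03,0,0,-1,0.001,-0.045,0,0,-1,0.001,-0.06,0,0,-1,0.002,-0.075,0,0,-1,0.002,-0.09,0,0,-1,0.002,-0.09,0,0,-1]}}

```text
time: 22.1
tool_pos: [0.6406, 0.0091, 0.0662]
ee_rot: [[-0.791, -0.035, 0.611], [-0.029, 0.999, 0.019], [-0.612, -0.003, -0.791]]
ft_force: [-3.1, 11.2, 3.4]
opening: 0.133
grasp_force: 25.0
```

>>> {"name": "carry_out", "arguments": {"commands": [0,-0.004,0,0,-1,0,-0.007,0,0,-1,0,-0.007,0,0,-1]}}

```text
time: 22.4
tool_pos: [0.6406, 0.0083, 0.0662]
ee_rot: [[-0.791, -0.035, 0.611], [-0.03, 0.999, 0.019], [-0.612, -0.003, -0.791]]
ft_force: [-2.5, 10.7, 4.4]
opening: 0.137
grasp_force: 25.0
```

>>> {"name": "carry_out", "arguments": {"commands": [0,-0.004,0,0,-1,0,-0.007,0,0,-1,0,-0.007,0,0,-1]}}

```text
time: 22.7
tool_pos: [0.6406, 0.0072, 0.0662]
ee_rot: [[-0.791, -0.035, 0.611], [-0.03, 0.999, 0.019], [-0.612, -0.003, -0.791]]
ft_force: [-1.7, 11.5, 3.1]
opening: 0.136
grasp_force: 25.0
```

>>> {"name": "carry_out", "arguments": {"commands": [0,-0.004,0,0,-1,0,-0.007,0,0,-1,0,-0.007,0,0,-1]}}

```text
time: 23.0
tool_pos: [0.6407, 0.0062, 0.0663]
ee_rot: [[-0.791, -0.035, 0.611], [-0.03, 0.999, 0.019], [-0.612, -0.003, -0.791]]
ft_force: [-1.3, 11.7, 2.7]
opening: 0.132
grasp_force: 25.0
```

>>> {"name": "carry_out", "arguments": {"commands": [0,-0.004,0,0,-1,0,-0.007,0,0,-1,0,-0.007,0,0,-1]}}

```text
time: 23.3
tool_pos: [0.6407, 0.0051, 0.0663]
ee_rot: [[-0.79, -0.035, 0.612], [-0.03, 0.999, 0.019], [-0.612, -0.003, -0.791]]
ft_force: [-1.5, 10.2, 2.1]
opening: 0.136
grasp_force: 25.0
```

>>> {"name": "carry_out", "arguments": {"commands": [0,-0.004,0,0,-1,0,-0.007,0,0,-1,0,-0.007,0,0,-1]}}

```text
time: 23.6
tool_pos: [0.6407, 0.004, 0.0662]
ee_rot: [[-0.79, -0.035, 0.611], [-0.03, 0.999, 0.019], [-0.612, -0.003, -0.791]]
ft_force: [-1.4, 11.8, 2.1]
opening: 0.138
grasp_force: 25.0
```

>>> {"name": "carry_out", "arguments": {"commands": [0,-0.004,0,0,-1,0,-0.007,0,0,-1,0,-0.007,0,0,-1]}}

```text
time: 23.9
tool_pos: [0.6407, 0.0033, 0.0662]
ee_rot: [[-0.79, -0.035, 0.611], [-0.029, 0.999, 0.02], [-0.612, -0.002, -0.791]]
ft_force: [-2.1, 11.2, 3.3]
opening: 0.133
grasp_force: 25.0
```

>>> {"name": "carry_out", "arguments": {"commands": [0,-0.004,0,0,-1,0,-0.007,0,0,-1,0,-0.007,0,0,-1]}}

```text
time: 24.2
tool_pos: [0.6407, 0.0026, 0.0663]
ee_rot: [[-0.79, -0.036, 0.612], [-0.029, 0.999, 0.02], [-0.612, -0.002, -0.791]]
ft_force: [0.1, 13.5, 1.6]
opening: 0.138
grasp_force: 25.0
```

```bash
python3 - <<'E'
from h import *
b=imaging.camera('top')[:,:,::-1];cv2.imwrite('pics/t4raw.png',b)
b0=cv2.imread('pics/t2raw.png')
for r in (152,154,156,158,160): print(r,b0[r,340:368].mean(1).astype(int).tolist(),'\n   ',b[r,340:368].mean(1).astype(int).tolist())
E
```

```text
152 [163, 161, 171, 190, 198, 199, 200, 191, 192, 194, 194, 194, 181, 132, 201, 193, 189, 185, 158, 191, 194, 195, 198, 184, 83, 66, 96, 93] 
    [159, 158, 154, 120, 159, 159, 159, 160, 161, 163, 162, 161, 162, 157, 111, 184, 187, 192, 218, 189, 190, 193, 195, 183, 82, 64, 96, 92]
154 [162, 163, 162, 138, 129, 130, 129, 123, 124, 124, 125, 122, 94, 104, 199, 190, 186, 181, 138, 124, 125, 126, 123, 79, 38, 62, 96, 93] 
    [162, 160, 155, 127, 171, 159, 161, 161, 162, 160, 163, 161, 161, 157, 131, 183, 188, 189, 208, 128, 120, 125, 123, 78, 38, 64, 97, 93]
156 [164, 163, 163, 126, 125, 130, 129, 129, 129, 129, 129, 126, 99, 106, 199, 191, 186, 183, 142, 126, 129, 129, 127, 82, 40, 63, 95, 94] 
    [162, 159, 160, 155, 171, 159, 160, 159, 161, 162, 164, 162, 162, 158, 131, 184, 187, 184, 180, 127, 125, 128, 126, 81, 38, 64, 94, 94]
158 [165, 164, 165, 145, 126, 126, 127, 127, 128, 126, 126, 125, 95, 105, 200, 192, 187, 180, 135, 121, 112, 116, 115, 94, 57, 62, 95, 93] 
    [162, 159, 159, 156, 169, 160, 164, 162, 162, 163, 163, 164, 162, 160, 130, 185, 189, 186, 180, 124, 111, 114, 115, 93, 57, 60, 95, 91]
160 [165, 164, 165, 145, 126, 123, 125, 125, 125, 125, 125, 124, 96, 107, 200, 191, 187, 183, 169, 184, 124, 118, 123, 122, 83, 59, 94, 94] 
    [163, 160, 159, 158, 170, 161, 164, 162, 161, 163, 163, 164, 163, 159, 125, 187, 190, 185, 190, 182, 125, 120, 122, 120, 82, 60, 93, 92]
```

>>> {"name": "carry_out", "arguments": {"commands": [0,-0.004,0,0,-1,0,-0.009,0,0,-1,0,-0.009,0,0,-1,0,-0.009,0,0,-1]}}

```text
time: 24.65
tool_pos: [0.6408, 0.0015, 0.0662]
ee_rot: [[-0.79, -0.036, 0.612], [-0.029, 0.999, 0.021], [-0.612, -0.002, -0.791]]
ft_force: [0.7, 15.6, 2.5]
opening: 0.133
grasp_force: 25.0
```

```bash
cat > pad.py <<'E'
from h import *
b0=cv2.imread('pics/t2raw.png').astype(float).mean(2)
def edge(im):
    e=[(im[r,358]-im[r,360:362].mean())/(im[r,355:358].mean()-im[r,360:362].mean()) for r in (154,155,156,157,158)]
    e2=[((im[r,358]+im[r,359])-2*im[r,361])/(im[r,355:358].mean()-im[r,361]) for r in (154,155,156,157,158)]
    return np.round([np.median(e),np.median(e2)],2)
ims=[];F=[];P=[]
for _ in range(4):
    ims.append(imaging.camera('top').astype(float).mean(2));s=readout.get_state();F.append(s["ft_force"]);P.append(s["tool_pos"])
print(edge(b0),edge(np.mean(ims,0)),np.mean(ims,0)[156,354:362].astype(int),np.round(np.mean(F,0),2),np.round(np.mean(P,0),4))
E
python3 pad.py
```

```text
[0.21 0.16] [0.96 1.48] [155 178 185 186 181 156 126 127] [-0.16 15.11  2.01] [0.6408 0.0015 0.0662]
```

>>> {"name": "carry_out", "arguments": {"commands": [0,-0.002,0,0,-1,0,-0.004,0,0,-1,0,-0.004,0,0,-1]}}

```text
time: 25.15
tool_pos: [0.6408, 0.0012, 0.0662]
ee_rot: [[-0.79, -0.036, 0.612], [-0.029, 0.999, 0.021], [-0.612, -0.001, -0.791]]
ft_force: [0.3, 15.3, 2.0]
opening: 0.134
grasp_force: 25.0
```

```bash
python3 pad.py
```

```text
[0.21 0.16] [1.15 1.99] [164 156 185 186 183 168 127 127] [ 0.36 16.03  2.19] [0.6408 0.0012 0.0662]
```

>>> {"name": "carry_out", "arguments": {"commands": [0,0.004,0,0,-1,0,0.008,0,0,-1,0,0.008,0,0,-1]}}

```text
time: 25.65
tool_pos: [0.6408, 0.0013, 0.0662]
ee_rot: [[-0.79, -0.035, 0.612], [-0.03, 0.999, 0.019], [-0.612, -0.003, -0.791]]
ft_force: [-0.8, 10.3, 2.2]
opening: 0.132
grasp_force: 25.0
```

>>> {"name": "carry_out", "arguments": {"commands": [0,0.004,0,0,-1,0,0.008,0,0,-1,0,0.008,0,0,-1,0,0.008,0,0,-0.6,0,0.008,0,0,-0.5,0,0.008,0,0,-0.4,0,0.008,0,0,-0.4]}}

```text
time: 26.35
tool_pos: [0.6403, -0.0008, 0.0647]
ee_rot: [[-0.792, -0.033, 0.61], [-0.03, 0.999, 0.014], [-0.61, -0.007, -0.792]]
ft_force: [0.4, 0.3, 0.3]
opening: 0.301
grasp_force: 0.0
```

>>> {"name": "carry_out", "arguments": {"commands": [-0.06,0,0.08,0,-0.4,-0.16,0,0.2,0,-0.4,-0.3,0,0.38,0,-0.4,-0.45,0,0.57,0,-0.4,-0.55,0,0.7,0,-0.4,-0.55,0,0.7,0,-0.4,-0.55,0,0.7,0,-0.4]}}

```text
time: 27.05
tool_pos: [0.5581, -0.0008, 0.1699]
ee_rot: [[-0.791, -0.032, 0.611], [-0.03, 0.999, 0.014], [-0.611, -0.007, -0.791]]
ft_force: [0.4, -0.0, -0.3]
opening: 0.296
grasp_force: 0.0
```

```bash
python3 pad.py; python3 - <<'E'
from h import *
b=imaging.camera('top')[:,:,::-1];a=imaging.camera('scene')[:,:,::-1]
cv2.imwrite('pics/t5.png',np.vstack([cv2.resize(b[140:215,260:380],(720,350),interpolation=cv2.INTER_CUBIC),cv2.resize(a[170:290,200:400],(720,250),interpolation=cv2.INTER_CUBIC)]))
E
```

```text
[0.21 0.16] [1.12 1.96] [169 161 190 193 188 173 130 131] [ 0.04 -0.16 -0.19] [ 0.5577 -0.0006  0.1677]
```

View pics/t5.png

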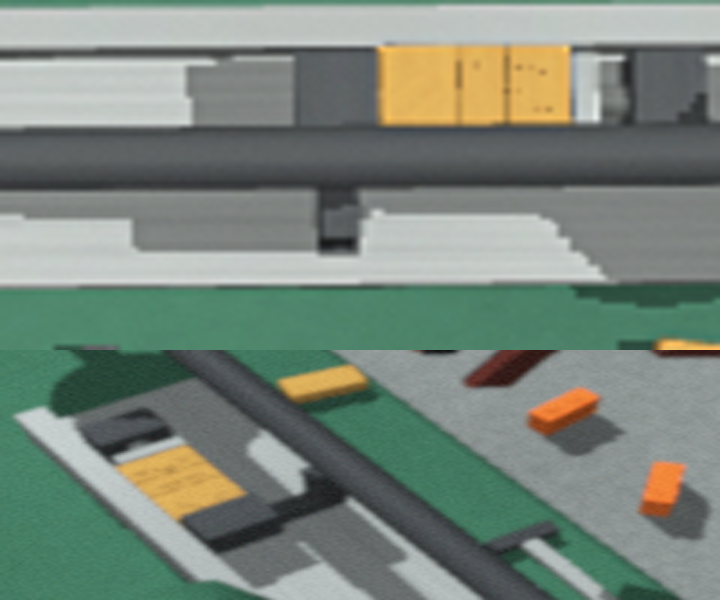

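>>> {"name": "carry_out", "arguments": {"commands": [0,-0.08,0,0,-1,0,-0.16,0,0,-1,0,-0.16,0,0,-1,0.13,-0.16,-0.18,0,-1,0.26,-0.16,-0.35,0,-1,0.38,-0.16,-0.52,0,-1,0.48,-0.16,-0.66,0,-1,0.54,-0.16,-0.73,0,-1,0.54,-0.16,-0.73,0,-1,0.54,-0.16,-0.73,0,-1], "grip_force": 10}}

```text
time: 28.35
tool_pos: [0.6387, -0.0241, 0.06]
ee_rot: [[-0.792, -0.033, 0.609], [-0.03, 0.999, 0.015], [-0.609, -0.007, -0.793]]
ft_force: [0.3, -0.8, 0.7]
opening: 0.006
grasp_force: 0.0
```

>>> {"name": "carry_out", "arguments": {"commands": [0,0,-0.01,0,-1,0.015,0,-0.01,0,-1,0.03,0,-0.01,0,-1,0.03,0,-0.01,0,-1]}}

```text
time: 28.75
tool_pos: [0.6438, -0.0246, 0.0597]
ee_rot: [[-0.791, -0.033, 0.611], [-0.03, 0.999, 0.014], [-0.611, -0.007, -0.791]]
ft_force: [0.3, 0.7, 0.6]
opening: 0.009
grasp_force: 0.0
```

>>> {"name": "carry_out", "arguments": {"commands": [0.01,0,-0.02,0,-1,0.02,0,-0.025,0,-1,0.027,0,-0.025,0,-1,0.027,0,-0.025,0,-1]}}

```text
time: 29.15
tool_pos: [0.6475, -0.0245, 0.0549]
ee_rot: [[-0.792, -0.033, 0.61], [-0.03, 0.999, 0.014], [-0.61, -0.007, -0.792]]
ft_force: [-0.1, 0.2, -0.9]
opening: 0.002
grasp_force: 0.0
```

>>> {"name": "carry_out", "arguments": {"commands": [0.003,0,0,0,-1,0.006,0,0,0,-1,0.006,0,0,0,-1]}}

```text
time: 29.45
tool_pos: [0.6482, -0.0245, 0.0549]
ee_rot: [[-0.792, -0.033, 0.61], [-0.03, 0.999, 0.014], [-0.61, -0.007, -0.792]]
ft_force: [-1.2, -0.2, 0.1]
opening: 0.004
grasp_force: 0.9
```

>>> {"name": "carry_out", "arguments": {"commands": [0.003,0,0,0,-1,0.005,0,0,0,-1,0.005,0,0,0,-1]}}

```text
time: 29.75
tool_pos: [0.6486, -0.0245, 0.0548]
ee_rot: [[-0.792, -0.033, 0.609], [-0.03, 0.999, 0.015], [-0.609, -0.007, -0.793]]
ft_force: [-7.5, -1.0, 3.2]
opening: 0.004
grasp_force: 3.6
```

>>> {"name": "carry_out", "arguments": {"commands": [-0.02,0,0,0,-1,-0.04,0,0,0,-1,-0.04,-0.06,0,0,-1,-0.04,-0.12,0,0,-1,-0.04,-0.16,0,0,-1,-0.04,-0.16,0,0,-1,-0.02,-0.16,0,0,-1,-0.003,-0.16,0,0,-1,0.001,-0.16,0,0,-1,0.001,-0.16,0,0,-1]}}

```text
time: 30.75
tool_pos: [0.649, -0.0486, 0.0549]
ee_rot: [[-0.792, -0.033, 0.609], [-0.031, 0.999, 0.014], [-0.609, -0.008, -0.793]]
ft_force: [-5.5, -1.6, 2.2]
opening: 0.007
grasp_force: 2.9
```

>>> {"name": "carry_out", "arguments": {"commands": [0.003,0,0,0,-1,0.003,0,0,0,-1]}}

```text
time: 30.95
tool_pos: [0.6492, -0.0486, 0.0549]
ee_rot: [[-0.793, -0.033, 0.609], [-0.031, 0.999, 0.014], [-0.609, -0.008, -0.793]]
ft_force: [-8.7, -1.9, 4.2]
opening: 0.006
grasp_force: 4.5
```

>>> {"name": "carry_out", "arguments": {"commands": [-0.04,0,0,0,-1,-0.1,0,0.08,0,-1,-0.2,0,0.2,0,-1,-0.35,0,0.4,0,-1,-0.5,0,0.6,0,-1,-0.65,0,0.8,0,-1,-0.65,0,0.8,0,-1,-0.65,0,0.8,0,-1]}}

```text
time: 31.75
tool_pos: [0.5524, -0.0485, 0.1763]
ee_rot: [[-0.79, -0.033, 0.612], [-0.031, 0.999, 0.014], [-0.612, -0.008, -0.791]]
ft_force: [0.4, 0.3, -0.1]
opening: 0.006
grasp_force: 0.0
```

```bash
python3 pad.py; python3 - <<'E'
from h import *
b=imaging.camera('top')[:,:,::-1];a=imaging.camera('scene')[:,:,::-1]
cv2.imwrite('pics/t6.png',np.vstack([cv2.resize(b[140:215,260:380],(720,350),interpolation=cv2.INTER_CUBIC),cv2.resize(a[170:290,200:400],(720,250),interpolation=cv2.INTER_CUBIC)]))
E
```

```text
[0.21 0.16] [1.14 1.96] [170 162 191 194 190 174 131 132] [-0.03  0.08 -0.43] [ 0.552  -0.0483  0.1732]
```

View pics/t6.png

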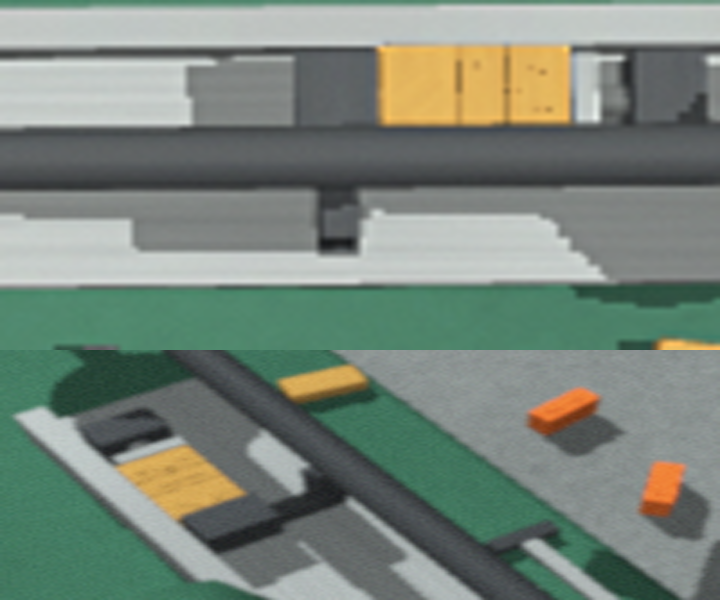

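The pictures show the row at top-crop columns 378–570, straight against the ledge. The jaw bears on it, the pad is still compressed about 2.7 mm, and the spacer and key are where they were. Handing in.

```bash
python3 -c "
from bench import bot
print(bot.close_job())"
```

```text
the job is handed in; nothing more can be done
None
```

The job is handed in at about 32 s of the 61 s: the three blocks stand in one row against the rear ledge without visible gaps, the jaw holds them at an estimated 5 N nip, and the spare spacer and key lie where they were.

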